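# Hang the lens carriers and set the focus pointer

## Robot

A 6-joint arm with a two-finger parallel gripper is mounted at the origin on the work surface. World frame = base frame: x ahead of the robot, y to its left, z up, the work surface at z = 0. Lengths are in m, angles in rad, forces in N, time in s.
With the tool pointing down it reaches from about 0.275 to 0.975 m from the base axis. Payload 8.4 kg.
Tool frame: the origin (TCP) lies midway between the tips of the shut fingers; the grasp point (between the pads) lies 19 mm behind it; z points along the fingers, y is the line along which they close (so a half turn about z gives the same grasp; the last joint's range is limited). The gripper opens to 92 mm and grips with 3 to 60 N. Pads are 20 mm wide; open, the fingers measure 128 mm over their backs; the gripper's body (75 mm by 189 mm) begins 69 mm behind the grasp point.
Start: joints at [-1.146, 0.353, 1.633, -0, 1.155, -0.002], TCP at [0.259, -0.569, 0.215] pointing down, gripper open.
Joint ranges: [-2.63, 2.63], [-0.92, 2.1], [0.06, 2.66], [-1.3, 4.44], [0, 2.69], [-3.02, 3.02]. Speed limits (rad/s): [2.22, 2.22, 2.79, 3.14, 3.14, 3.14].

## Interface

Orientations are given as a 3x3 rotation matrix whose columns are the frame's x, y, z axes.
In Python, from bench import * gives the robot as it stands.
- The arm moves only by the shell command python3 -m crank 'ROWS' [OPENING] [FORCE]. ROWS is a JSON object of lists of equal length, an entry for each row: "travel": the shift along the world's x, y, z each as a share of 0.25 m, from -1 to 1, a list of three; "turn": the turn about the world's z as a share of 180 degrees, from -1 to 1. A call has 1 to 12 rows; each row is the pose to reach, as a shift and turn from the pose commanded when the call began, turning the shorter way round; what a row does not reach only later rows make up. A row lasts 1/8 s, in which the tool goes at most 62.5 mm and 10.7 degrees, less where a joint would pass 70% of its speed; a pose out of reach is approached as far as the arm can. A call with a number of a shift or a turn outside -1 to 1 is refused whole. A call with a gripper value outside its range is refused whole. OPENING is the opening, from 0 (shut) to 1 (fully open), set as the call begins (- or left out, the last holds). The fingers move at their own pace and stop on an object; FORCE is the grip in N (left out, the last holds). Time passes only in rows, so rows that repeat a pose let the fingers close. It gives the time, the measured TCP pose, the force, the opening and the grip force at its end, in the units of the state.
- read_state(): the state, without advancing time (a new reading comes with each control period).
- get_image(name): name is "scene" or "top"; returns the picture (480x640x3 uint8, red, green, blue); there is no depth.
- camera_info(name): a dict with "mtx" (3x3 intrinsics, pixels), "distortion" ([k1, k2, p1, p2, k3] as OpenCV has them; the pictures are not rectified), "extrinsics" (4x4, takes a point from world to camera coordinates). Camera axes: x right, y down, z forward; pixel columns grow to the right and rows downward; lengths in m; the calibration is good to about 2 mm. A picture is of the moment at which its call begins. camera_info takes no time and is no camera call.
- job_done(): hands the job in; it is judged then, once.
The state is a dict: "time_s": time; "qpos": joint angles; "joint_vel": joint speeds; "tau": joint torques, N m; "eef_pos": TCP position; "orientation": TCP orientation; "ft_force": force on the tool from outside, world axes, zero at the start; "moment": the same for the moment, N m; "grip_width": finger opening in m; "grip_force": force on a finger pad.
Only numpy, scipy, OpenCV 4.12 (cv2) and the standard library are available. Lean on these libraries where they do the work, as an engineer would, in place of code of your own. Each camera call takes 0.05 s, during which the arm holds its last target. There are 200 camera calls.

## Task

Get the laser inscriber's optics ready: hang every lens carrier standing on the bench on a hook of its own in the rack, the cross-pin brought in level through the hook's side mouth and lowered to the bottom of the throat, hanging upright and free of the gripper. When all of them hang, turn the focus knob in small turns until the pointer stands right opposite the point of the arrow-shaped mark (not the round stud). Leave the tub, the bottle and the scanner where they are.

Things in the scene. Friction and masses are not known exactly. Their poses are not given: they have to be found in the camera images.
- lens_a: loose lens carrier (up to 4 alike, some absent), 172 mm tall, 0.32 kg, upright: foot plate 50 (x) x 64 (y) x 8 mm; black round cell 48 mm across, 24 thick, axis x, up to height 56; square stem 14 x 14 mm to the top, black-sleeved at height 141 to 171; steel cross-pin 10 mm thick, 64 long, along y at height 94. Origin: centre of foot underside, z up. Half turn about z gives the same shape
- lens_b: loose lens carrier (up to 4 alike, some absent), 172 mm tall, 0.32 kg, upright: foot plate 50 (x) x 64 (y) x 8 mm; black round cell 48 mm across, 24 thick, axis x, up to height 56; square stem 14 x 14 mm to the top, black-sleeved at height 141 to 171; steel cross-pin 10 mm thick, 64 long, along y at height 94. Origin: centre of foot underside, z up. Half turn about z gives the same shape
- lens_c: loose lens carrier (up to 4 alike, some absent), 172 mm tall, 0.32 kg, upright: foot plate 50 (x) x 64 (y) x 8 mm; black round cell 48 mm across, 24 thick, axis x, up to height 56; square stem 14 x 14 mm to the top, black-sleeved at height 141 to 171; steel cross-pin 10 mm thick, 64 long, along y at height 94. Origin: centre of foot underside, z up. Half turn about z gives the same shape
- lens_d: loose lens carrier (up to 4 alike, some absent), 172 mm tall, 0.32 kg, upright: foot plate 50 (x) x 64 (y) x 8 mm; black round cell 48 mm across, 24 thick, axis x, up to height 56; square stem 14 x 14 mm to the top, black-sleeved at height 141 to 171; steel cross-pin 10 mm thick, 64 long, along y at height 94. Origin: centre of foot underside, z up. Half turn about z gives the same shape
- pin_a (a point): centre of the cross-pin of lens_a, on the stem axis, 94 mm above the foot underside. Bare stem from 5 to 78 mm above it; grip about 60 mm above it (fingertips 36 mm or more above it stay over the hook beaks when seated). Hung, the foot is 46 mm above the bench
- pin_b (a point): centre of the cross-pin of lens_b, on the stem axis, 94 mm above the foot underside. Bare stem from 5 to 78 mm above it; grip about 60 mm above it (fingertips 36 mm or more above it stay over the hook beaks when seated). Hung, the foot is 46 mm above the bench
- pin_c (a point): centre of the cross-pin of lens_c, on the stem axis, 94 mm above the foot underside. Bare stem from 5 to 78 mm above it; grip about 60 mm above it (fingertips 36 mm or more above it stay over the hook beaks when seated). Hung, the foot is 46 mm above the bench
- pin_d (a point): centre of the cross-pin of lens_d, on the stem axis, 94 mm above the foot underside. Bare stem from 5 to 78 mm above it; grip about 60 mm above it (fingertips 36 mm or more above it stay over the hook beaks when seated). Hung, the foot is 46 mm above the bench
- rack: fixed grey stand, four steel hooks in a row along its y, 80 mm apart. Each hook is a pair of equal C-shaped plates 10 mm thick, middles 20 mm either side of the hook middle; the stem goes in the 30 mm gap. Mouths open to the rack's -x (towards the robot). A cross bar joins the plates at x +50 to +62 mm, height 125 to 147. Hung pins lie along y. Origin: on the bench under the middle of the row
- throat_0 (a point): hook 0 (rack y = -120 mm): middle of a seated pin, 140 mm above bench, axes as rack. From here, mm: throat x -8 to 8, floor z -5; lip x -22 to -8, top z 7; beak over throat x -20 to 8, z 29 to 35; jaw underside z -15; plates solid behind x 8. The pin goes in level through the mouth, middle at z about 18, to x 0, then straight down 18
- throat_1 (a point): hook 1 (rack y = -40 mm): middle of a seated pin, 140 mm above bench, axes as rack. From here, mm: throat x -8 to 8, floor z -5; lip x -22 to -8, top z 7; beak over throat x -20 to 8, z 29 to 35; jaw underside z -15; plates solid behind x 8. The pin goes in level through the mouth, middle at z about 18, to x 0, then straight down 18
- throat_2 (a point): hook 2 (rack y = +40 mm): middle of a seated pin, 140 mm above bench, axes as rack. From here, mm: throat x -8 to 8, floor z -5; lip x -22 to -8, top z 7; beak over throat x -20 to 8, z 29 to 35; jaw underside z -15; plates solid behind x 8. The pin goes in level through the mouth, middle at z about 18, to x 0, then straight down 18
- throat_3 (a point): hook 3 (rack y = +120 mm): middle of a seated pin, 140 mm above bench, axes as rack. From here, mm: throat x -8 to 8, floor z -5; lip x -22 to -8, top z 7; beak over throat x -20 to 8, z 29 to 35; jaw underside z -15; plates solid behind x 8. The pin goes in level through the mouth, middle at z about 18, to x 0, then straight down 18
- focus: fixed grey focus unit, 140 x 140 x 40 mm, the knob on its top towards its -x side, a white scale plate with fine ticks and the pointer towards its +x side. Origin: centre of its underside
- knob (a joint): angle of the black focus knob, rad, positive anticlockwise seen from above, range -3.8 to 3.8; stays where it is left (about 0.04 N m of friction). The pointer is geared to it: 10 mm along the focus unit's +y for each rad
- knob_grip (a point): on the knob's axis, 34 mm above the unit's top: where the knob's bar is gripped. The bar is 50 mm long (along the point's x, turning with the knob), 14 mm thick (y), from 12 to 47 mm above the unit's top, over a disc 52 mm across and 12 mm high
- pointer_tip (a point): tip of the black pointer needle (3 mm wide, pointing to the unit's +x) that slides along the unit's y
- mark: the mark: dark arrow-shaped rider fixed on the scale plate, 14 mm wide, 21 mm long, 8 mm high, its point towards the pointer; origin at the arrow's point, x and y parallel to the focus unit's. On one side of the scale or the other
- stud: plain round dark stud, 10 mm across, 8 mm high, fixed on the other side of the scale; not the mark. Origin 8.5 mm before its middle
- tub: bystander: clear plastic tub 130 x 90 x 45 mm with a block of cards; origin at the centre of its underside
- bottle: bystander: white closed bottle, 56 mm across, 130 mm tall; origin at the centre of its underside
- scanner: bystander: pale desk scanner on a foot, 90 x 70 x 120 mm; origin at the centre of its underside
There are look-alikes about, which are no part of the job. What is shaped like the lens_b but blue or red is not meant.

How it is judged:
By the outcome, as a careful person would: the job done as asked, in the order asked, and still so for the second after the job is handed in, with the robot touching nothing.
Of lens_a, lens_b, lens_c, lens_d only 3 to 4 are there at a start; the rules pass over those that are not, and their reading is None.
At some moment in a run one of lens_a, lens_b, lens_c, lens_d may be knocked a few centimetres aside while the robot is not near it.
Once in a run the grip may slacken for a moment while it holds something.
It also fails if it takes over 210 s, if anything falls off the work surface, if the arm or the gripper's body presses on something with over 40 N, if the wrist force passes 120 N, or if a joint passes its speed limit or range.

## Working session

There is one attempt and no reset: what is moved stays moved. The work goes in short steps, Python scripts to look and compute and a shell command to move; the robot and the scene stay as the last step left them, time stands still between calls to the robot, and variables do not carry over. Pictures are saved under pics/ and viewed, at most 14 in all, crops included, and the job is handed in when it is done.

```bash
mkdir -p pics; ls
python3 - <<'E'
from bench import *
import cv2,numpy as np
for n in("scene","top"):
    im=get_image(n); cv2.imwrite(f"pics/{n}0.png",im[:,:,::-1])
    c=camera_info(n); print(n,np.round(c["mtx"],1).tolist(),np.round(c["distortion"],4),np.round(c["extrinsics"],3).tolist())
s=read_state(); print(s["time_s"],s["eef_pos"],s["orientation"],s["grip_width"])
E
```

```text
pics
scene [[581.7, 0.0, 320.6], [0.0, 581.7, 242.8], [0.0, 0.0, 1.0]] [-0.0659  0.      0.      0.      0.    ] [[-0.883, 0.469, -0.013, 0.47], [0.311, 0.564, -0.765, -0.104], [-0.351, -0.679, -0.644, 1.554], [0.0, 0.0, 0.0, 1.0]]
top [[620.1, 0.0, 322.5], [0.0, 620.1, 236.2], [0.0, 0.0, 1.0]] [0.0045 0.     0.     0.     0.    ] [[0.002, -1.0, -0.002, 0.034], [-0.995, -0.002, -0.104, 0.547], [0.104, 0.002, -0.995, 1.441], [0.0, 0.0, 0.0, 1.0]]
0.1 [ 0.2585562  -0.56853456  0.21394898] [[ 9.10300977e-01  4.13946725e-01 -4.89639466e-04]
 [ 4.13947015e-01 -9.10300294e-01  1.11520127e-03]
 [ 1.59149656e-05 -1.21785361e-03 -9.99999258e-01]] 0.09194096307718089
```

View pics/scene0.png

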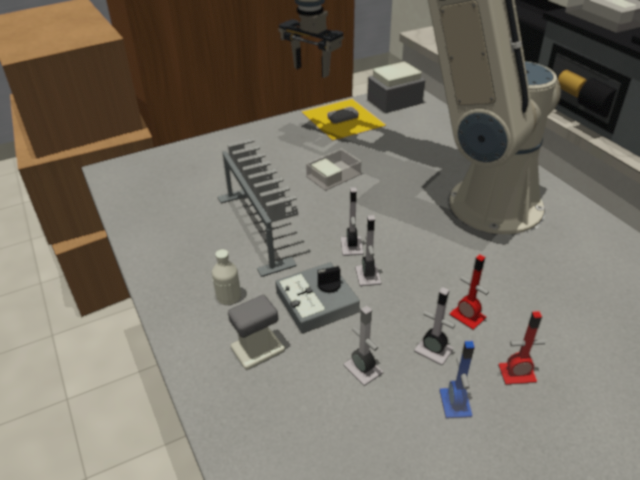

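View pics/top0.png

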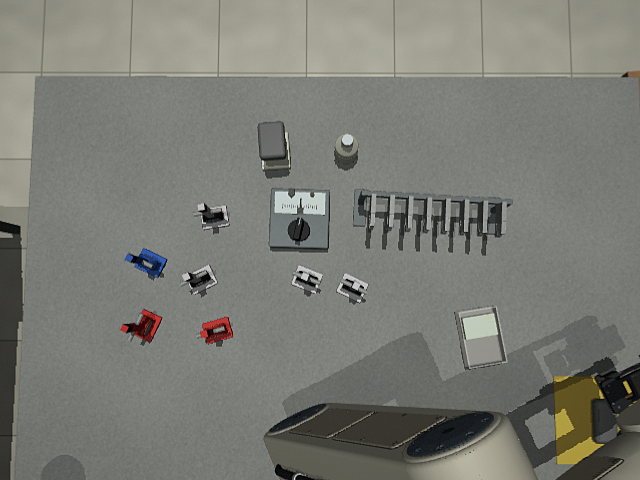

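The top view shows four grey carriers at about (212,216), (202,279), (307,280) and (352,288). The rack's hooks open downward at (435,215), and the focus unit is at (300,220). I'll zoom in to tell the carriers and the mark apart.

Run:
```python
import cv2,numpy as np
s=cv2.imread("pics/scene0.png");t=cv2.imread("pics/top0.png")
R=lambda a:cv2.resize(a,(400,300),interpolation=cv2.INTER_CUBIC)
a=R(s[180:300,280:440]);b=R(s[260:395,310:490]);c=R(t[190:310,180:340]);d=R(t[180:300,250:410])
cv2.imwrite("pics/z1.png",np.vstack([np.hstack([a,b]),np.hstack([c,d])]))
```

```text
(no output)
```

View pics/z1.png

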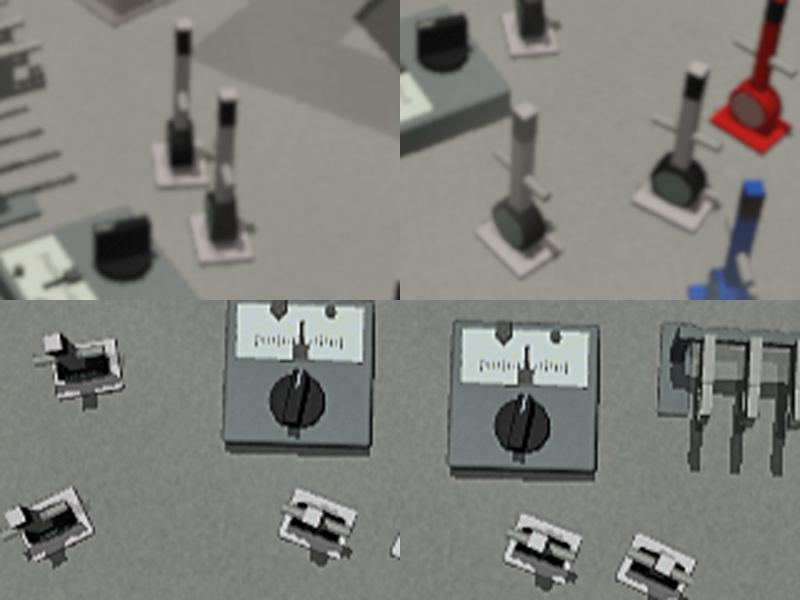

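The marks read as follows: the arrow is at about (281,193) in the top view on the +y side, its point toward the pointer, and the round stud is on the right. Next I'll zoom in on the rack and carriers for coordinates.

```bash
cat > h.py <<'E'
from bench import *
import cv2,numpy as np
C={n:camera_info(n) for n in("scene","top")}
def ray(n,u,v):
    c=C[n];M=np.array(c["mtx"]);D=np.array(c["distortion"]);E=np.array(c["extrinsics"])
    x,y=cv2.undistortPoints(np.array([[[u,v]]],float),M,D)[0,0]
    R,t=E[:3,:3],E[:3,3]; d=R.T@np.array([x,y,1.]); return -R.T@t,d/np.linalg.norm(d)
def onz(n,u,v,z):
    o,d=ray(n,u,v); return o+d*(z-o[2])/d[2]
def proj(n,p):
    c=C[n];E=np.array(c["extrinsics"])
    return cv2.projectPoints(np.array(p,float).reshape(-1,1,3),cv2.Rodrigues(E[:3,:3])[0],E[:3,3],np.array(c["mtx"]),np.array(c["distortion"]))[0].reshape(-1,2)
def tri(ut,us):
    o1,d1=ray("top",*ut);o2,d2=ray("scene",*us)
    s=np.linalg.lstsq(np.c_[d1,-d2],o2-o1,rcond=None)[0]
    a,b=o1+s[0]*d1,o2+s[1]*d2; return (a+b)/2,np.linalg.norm(a-b)
def crop(im,x,y,w,h,k):
    a=cv2.resize(im[y:y+h,x:x+w],None,fx=k,fy=k,interpolation=cv2.INTER_CUBIC)
    for u in range(-(-x//10)*10,x+w,10):
        cv2.line(a,((u-x)*k,0),((u-x)*k,6),(0,0,255),1); cv2.putText(a,str(u),((u-x)*k+1,14),0,.35,(0,0,255))
    for v in range(-(-y//10)*10,y+h,10):
        cv2.line(a,(0,(v-y)*k),(6,(v-y)*k),(0,0,255),1); cv2.putText(a,str(v),(1,(v-y)*k-1),0,.35,(0,0,255))
    return a
E
python3 - <<'E'
from h import *
t=cv2.imread("pics/top0.png");s=cv2.imread("pics/scene0.png")
cv2.imwrite("pics/z2.png",np.vstack([crop(t,350,185,160,68,5),crop(s,215,135,160,48,5)]))
a=[crop(t,*p,50,37,8) for p in((190,197),(180,260),(285,260),(330,270))]
cv2.imwrite("pics/z3.png",np.vstack([np.hstack(a[:2]),np.hstack(a[2:])]))
E
```

```text
(no output)
```

View pics/z2.png

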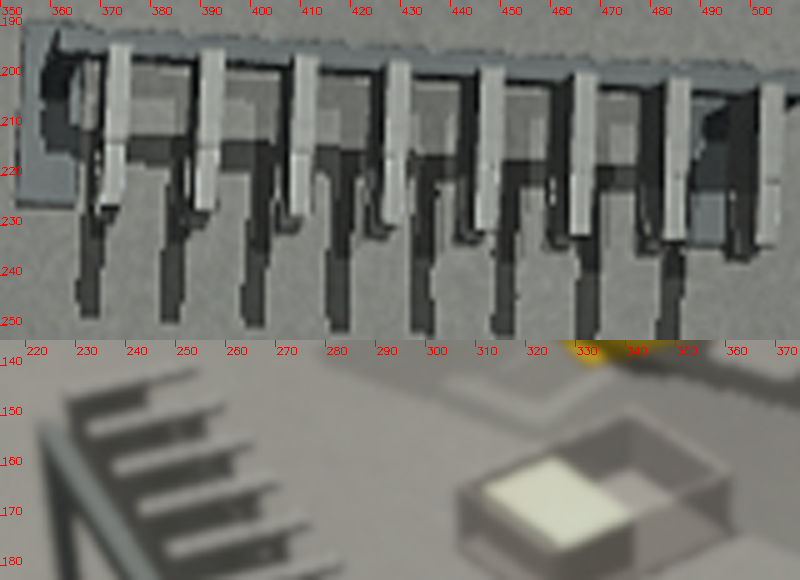

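View pics/z3.png

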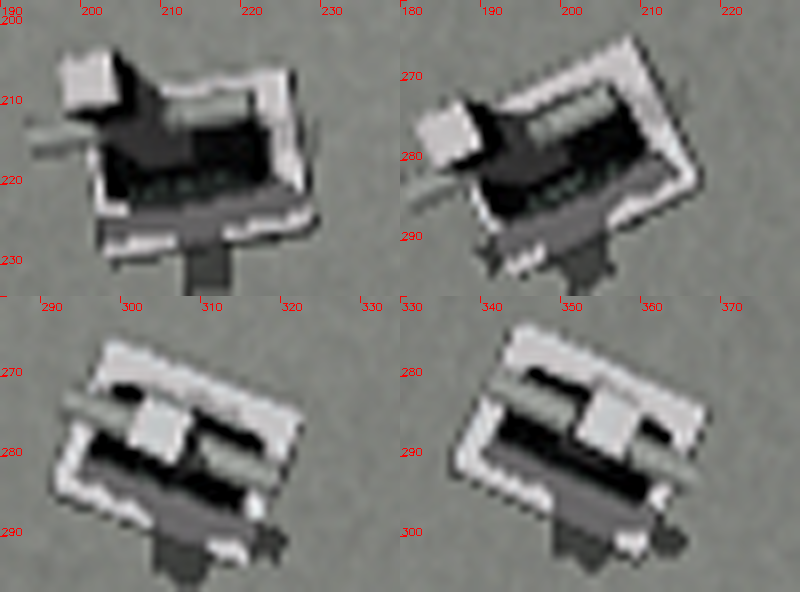

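The zooms give these pixel positions:
- **Rack:** eight evenly spaced plates, with tips from (372,226) to (503,234). Hook 3 is the leftmost pair.
- **Carrier tops:** A (200.6,206.8), B (185.7,276.4), C (304.4,276.3), D (355.8,285.7).

Next I'll convert these to world coordinates.

Run:
```python
from h import *
P=np.array([(112,205),(203,212),(298,215),(393,222),(486,230),(581,236),(675,240),(768,245)])/5-.4+[350,185]
W=np.array([onz("top",u,v,.172)[:2] for u,v in P]); print(np.round(W,4))
a=np.polyfit(W[:,1],W[:,0],1); yaw=-np.arctan(a[0]); ex=np.array([np.cos(yaw),np.sin(yaw)]);ey=np.array([-ex[1],ex[0]])
o=W.mean(0)+.020*ex; print("rack yaw",np.degrees(yaw),"throats",[np.round(o+ey*k,4) for k in(-.12,-.04,.04,.12)], "spacing",np.diff(W@ey))
T=dict(A=((88,82),(190,197),(0,0)),B=((449,135),(180,260),(400,0)),C=((159,430),(285,260),(0,296)),D=((610,425),(330,270),(400,296)))
F=dict(A=[(292,70),(312,225),(110,255)],B=[(630,38),(697,180),(510,272)],C=[(300,412),(110,342),(55,488)],D=[(705,410),(520,325),(455,465)])
for k,(p,o0,off) in T.items():
    px=lambda q:(np.array(q)-off)/8-.44+o0
    t=onz("top",*px(p),.172); f=[onz("top",*px(q),.008)[:2] for q in F[k]]
    e1,e2=f[1]-f[0],f[2]-f[1]
    lo,sh=(e2,e1) if np.linalg.norm(e2)>np.linalg.norm(e1) else (e1,e2)
    if lo[1]<0: lo=-lo
    if sh[0]<0: sh=-sh
    print(k,"top",np.round(t[:2],4),"footc",np.round((f[0]+f[2])/2,4),"len",np.round([np.linalg.norm(lo),np.linalg.norm(sh)],3),"yaw",np.round(np.degrees([np.arctan2(-lo[0],lo[1]),np.arctan2(sh[1],sh[0])]),1))
```

```text
[[ 0.5551 -0.0713]
 [ 0.5522 -0.1102]
 [ 0.5509 -0.1509]
 [ 0.548  -0.1914]
 [ 0.5446 -0.2311]
 [ 0.5421 -0.2717]
 [ 0.5405 -0.3118]
 [ 0.5384 -0.3514]]
rack yaw -3.488453965613722 throats [array([ 0.5591, -0.3322]), array([ 0.564 , -0.2524]), array([ 0.5689, -0.1725]), array([ 0.5737, -0.0927])] spacing [-0.03903601 -0.04063319 -0.04069249 -0.03982693 -0.04061258 -0.04012592
 -0.03968917]
A top [0.5951 0.2968] footc [0.5957 0.2952] len [0.061 0.048] yaw [8.6 8.3]
B top [0.4457 0.3251] footc [0.4462 0.3253] len [0.062 0.047] yaw [26.4 26.3]
C top [0.4464 0.0728] footc [0.4469 0.0724] len [0.061 0.046] yaw [-20.1 -20.3]
D top [ 0.4268 -0.0362] footc [ 0.4271 -0.0356] len [0.061 0.046] yaw [-24.6 -25. ]
```

```bash
python3 -m crank '{"travel":[[0,0,0.08],[0.05,0.2,0.16],[0.1,0.4,0.16],[0.15,0.6,0.16],[0.2,0.8,0.16],[0.25,1,0.16],[0.25,1,0.16]],"turn":[0.04,0.08,0.12,0.16,0.2,0.2256,0.2256]}' 0.5 40
python3 -m crank '{"travel":[[0.1,0.2,0],[0.2,0.4,0],[0.3,0.6,0],[0.4,0.8,0],[0.42,1,0],[0.42,1,0],[0.42,1,0]],"turn":[0,0,0,0,0,0,0]}'
```

```text
time_s: 0.98
eef_pos: [0.3214, -0.3161, 0.2545]
orientation: [[0.418, 0.908, -0.0], [0.908, -0.418, 0.001], [0.001, -0.001, -1.0]]
ft_force: [-0.3, -0.5, 0.2]
grip_width: 0.0463
grip_force: 0.0
time_s: 1.85
eef_pos: [0.4264, -0.0696, 0.2545]
orientation: [[0.421, 0.907, -0.0], [0.907, -0.421, -0.001], [-0.001, 0.0, -1.0]]
ft_force: [-0.1, 0.3, -0.8]
grip_width: 0.0461
grip_force: 0.0
```

```bash
python3 -m crank '{"travel":[[0.004,0.13,0],[0.004,0.13,0],[0.004,0.13,-0.16],[0.004,0.13,-0.32],[0.004,0.13,-0.476],[0.004,0.13,-0.476],[0.004,0.13,-0.476]],"turn":[0,0,0,0,0,0,0]}'
python3 -m crank '{"travel":[[0,0,0],[0,0,0],[0,0,0],[0,0,0],[0,0,0],[0,0,0]],"turn":[0,0,0,0,0,0]}' 0 40
```

```text
time_s: 2.72
eef_pos: [0.428, -0.0374, 0.1367]
orientation: [[0.423, 0.906, 0.001], [0.906, -0.423, -0.0], [0.0, 0.001, -1.0]]
ft_force: [0.6, -0.5, 0.1]
grip_width: 0.0459
grip_force: 0.0
time_s: 3.48
eef_pos: [0.4274, -0.0364, 0.1359]
orientation: [[0.421, 0.907, 0.0], [0.907, -0.421, -0.0], [0.0, 0.0, -1.0]]
ft_force: [-2.3, 1.0, 6.3]
grip_width: 0.0136
grip_force: 40.0
```

```bash
python3 -m crank '{"travel":[[0,0,0.12],[0,0,0.24],[0,-0.12,0.34],[0.05,-0.28,0.34],[0.1,-0.44,0.34],[0.15,-0.6,0.34],[0.2,-0.76,0.34],[0.24,-0.9,0.34],[0.26,-1,0.34],[0.26,-1,0.34],[0.26,-1,0.34]],"turn":[0,0,0.03,0.06,0.09,0.12,0.12,0.12,0.12,0.12,0.12]}'
python3 - <<'E'
from h import *
print(np.round(read_state()["ft_force"],2))
a=get_image("top")[:,:,::-1];b=get_image("scene")[:,:,::-1]
cv2.imwrite("pics/c1.png",np.hstack([crop(a,340,180,180,130,2),crop(b,200,110,180,130,2)]))
E
```

```text
time_s: 4.85
eef_pos: [0.4917, -0.2856, 0.2202]
orientation: [[0.058, 0.998, -0.001], [0.998, -0.058, 0.001], [0.001, -0.001, -1.0]]
ft_force: [-0.4, 0.1, -3.1]
grip_width: 0.0136
grip_force: 40.0
[-0.35  0.11 -3.09]
```

View pics/c1.png

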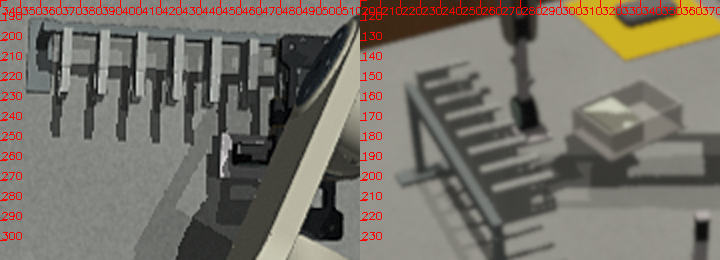

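```bash
python3 -m crank '{"travel":[[0.014,-0.08,-0.04],[0.028,-0.17,-0.08],[0.028,-0.17,-0.08],[0.028,-0.17,-0.08]],"turn":[0.001,0.001,0.001,0.001]}'
python3 -m crank '{"travel":[[0.05,-0.003,0],[0.1,-0.006,0],[0.15,-0.009,0],[0.2,-0.012,0],[0.22,-0.0135,0],[0.22,-0.0135,0],[0.22,-0.0135,0]],"turn":[0,0,0,0,0,0,0]}'
```

```text
time_s: 5.45
eef_pos: [0.4989, -0.3292, 0.2]
orientation: [[0.056, 0.998, -0.001], [0.998, -0.056, 0.001], [0.001, -0.001, -1.0]]
ft_force: [-0.2, -0.8, -2.9]
grip_width: 0.0139
grip_force: 40.0
time_s: 6.32
eef_pos: [0.5538, -0.3323, 0.2005]
orientation: [[0.055, 0.998, -0.0], [0.998, -0.055, 0.0], [0.0, -0.0, -1.0]]
ft_force: [-0.3, 0.0, -2.2]
grip_width: 0.0133
grip_force: 40.0
```

```bash
python3 -m crank '{"travel":[[0.01,-0.0006,0],[0.02,-0.0012,0],[0.02,-0.0012,0],[0.02,-0.0012,0]],"turn":[0,0,0,0]}' | grep -E "eef|ft"
for i in 1 2 3; do python3 -m crank '{"travel":[[0.006,-0.0004,0],[0.006,-0.0004,0],[0.006,-0.0004,0]],"turn":[0,0,0]}' | grep -E "eef|ft"; done
```

```text
eef_pos: [0.5592, -0.3326, 0.2006]
ft_force: [0.5, -0.3, -2.9]
eef_pos: [0.5607, -0.3327, 0.2005]
ft_force: [1.0, 0.6, -3.8]
eef_pos: [0.5619, -0.3328, 0.2005]
ft_force: [-2.5, -0.5, -1.4]
eef_pos: [0.5622, -0.3328, 0.2004]
ft_force: [-7.4, 0.6, 2.2]
```

```bash
python3 -m crank '{"travel":[[-0.01,0.0006,0],[-0.02,0.0012,0],[-0.02,0.0012,0],[-0.02,0.0012,-0.02],[-0.02,0.0012,-0.04],[-0.02,0.0012,-0.06],[-0.02,0.0012,-0.068],[-0.02,0.0012,-0.068]],"turn":[0,0,0,0,0,0,0,0]}' | grep -E "eef|ft"
for i in 1 2; do python3 -m crank '{"travel":[[0,0,-0.004],[0,0,-0.004],[0,0,-0.004]],"turn":[0,0,0]}' | grep -E "eef|ft"; done
```

```text
eef_pos: [0.5586, -0.3326, 0.1833]
ft_force: [0.5, 0.3, -3.1]
eef_pos: [0.5588, -0.3327, 0.1827]
ft_force: [1.4, 0.9, -2.4]
eef_pos: [0.5589, -0.3327, 0.182]
ft_force: [-1.3, 0.6, 2.0]
```

```bash
python3 -m crank '{"travel":[[0,0,0],[0,0,0],[0,0,0],[0,0,0],[0,0,0.04],[0,0,0.16],[0,0,0.32],[0,0.2,0.32],[0,0.4,0.32],[0,0.6,0.32],[0,0.8,0.32],[0,1,0.32]],"turn":[0,0,0,0,0,0,0,0,0,0,0,0]}' 0.5
python3 -m crank '{"travel":[[-0.1,0.2,0],[-0.2,0.4,0],[-0.2,0.4,0],[-0.2,0.4,0]],"turn":[0,0,0,0]}'
python3 - <<'E'
from h import *
a=get_image("top")[:,:,::-1];b=get_image("scene")[:,:,::-1]
cv2.imwrite("pics/top1.png",a)
cv2.imwrite("pics/c2.png",np.hstack([crop(a,170,180,350,130,2)[:, :],])); cv2.imwrite("pics/c2.png",np.vstack([crop(a,170,180,350,130,2),crop(b,180,100,350,160,2)]))
E
```

```text
time_s: 11.2
eef_pos: [0.5588, -0.0811, 0.2625]
orientation: [[0.055, 0.998, 0.001], [0.998, -0.055, -0.0], [-0.0, 0.001, -1.0]]
ft_force: [1.0, -0.1, 0.5]
grip_width: 0.0457
grip_force: 0.0
time_s: 11.7
eef_pos: [0.5093, 0.0172, 0.2624]
orientation: [[0.054, 0.999, 0.002], [0.999, -0.054, -0.0], [-0.0, 0.002, -1.0]]
ft_force: [-0.0, 0.3, -0.5]
grip_width: 0.0459
grip_force: 0.0
```

View pics/c2.png

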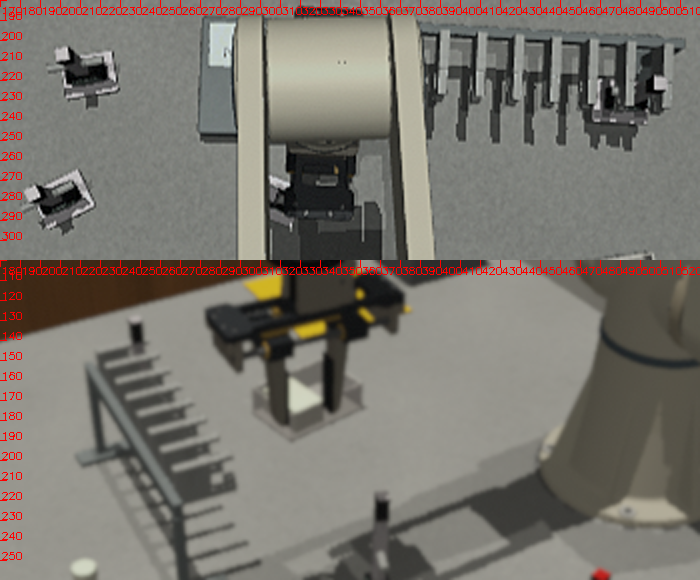

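Lens D hangs on hook 0, with its stem top at (497,222) between the last two plates, and A, B and C look unmoved. Next is C.

```bash
python3 -m crank '{"travel":[[-0.1,0.1,0],[-0.2,0.2,0],[-0.25,0.222,0],[-0.25,0.222,0],[-0.25,0.222,-0.16],[-0.25,0.222,-0.32],[-0.25,0.222,-0.46],[-0.25,0.222,-0.507],[-0.25,0.222,-0.507]],"turn":[-0.04,-0.08,-0.0945,-0.0945,-0.0945,-0.0945,-0.0945,-0.0945,-0.0945]}'
python3 -m crank '{"travel":[[0,0,0],[0,0,0],[0,0,0],[0,0,0],[0,0,0],[0,0,0]],"turn":[0,0,0,0,0,0]}' 0 40
```

```text
time_s: 12.92
eef_pos: [0.4467, 0.0724, 0.1347]
orientation: [[0.345, 0.939, -0.001], [0.939, -0.345, -0.0], [-0.001, -0.001, -1.0]]
ft_force: [-0.2, -0.3, 0.7]
grip_width: 0.046
grip_force: 0.0
time_s: 13.68
eef_pos: [0.4468, 0.073, 0.1354]
orientation: [[0.345, 0.939, 0.001], [0.939, -0.345, 0.0], [0.001, 0.001, -1.0]]
ft_force: [-1.5, -0.1, 6.1]
grip_width: 0.014
grip_force: 40.0
```

```bash
python3 -m crank '{"travel":[[0,0,0.12],[0,0,0.24],[0,-0.12,0.34],[0.02,-0.28,0.34],[0.05,-0.44,0.34],[0.08,-0.6,0.34],[0.11,-0.76,0.34],[0.14,-0.9,0.34],[0.14,-1,0.34],[0.14,-1,0.34]],"turn":[0,0,0.03,0.06,0.0928,0.0928,0.0928,0.0928,0.0928,0.0928]}'
python3 -m crank '{"travel":[[0.05,-0.15,-0.04],[0.089,-0.286,-0.082],[0.089,-0.286,-0.082],[0.089,-0.286,-0.082]],"turn":[0,0,0,0]}'
```

```text
time_s: 14.92
eef_pos: [0.4806, -0.1783, 0.2191]
orientation: [[0.062, 0.998, -0.002], [0.998, -0.062, 0.0], [0.0, -0.002, -1.0]]
ft_force: [-1.0, 0.2, -3.5]
grip_width: 0.0134
grip_force: 40.0
time_s: 15.42
eef_pos: [0.5029, -0.2475, 0.1989]
orientation: [[0.06, 0.998, -0.001], [0.998, -0.06, 0.001], [0.001, -0.001, -1.0]]
ft_force: [-0.4, -1.0, -3.1]
grip_width: 0.0137
grip_force: 40.0
```

```bash
python3 -m crank '{"travel":[[0.05,-0.003,0.002],[0.1,-0.006,0.002],[0.15,-0.009,0.002],[0.2,-0.012,0.002],[0.22,-0.0135,0.002],[0.24,-0.0147,0.002],[0.24,-0.0147,0.002],[0.24,-0.0147,0.002]],"turn":[0,0,0,0,0,0,0,0]}' | grep -vE "or|time"
for i in 1 2 3; do python3 -m crank '{"travel":[[0.006,-0.0004,0],[0.006,-0.0004,0],[0.006,-0.0004,0]],"turn":[0,0,0]}' | grep -E "eef|ft"; done
```

```text
eef_pos: [0.5632, -0.2523, 0.1998]
grip_width: 0.0138
eef_pos: [0.5649, -0.2524, 0.1999]
ft_force: [0.5, 0.5, -3.4]
eef_pos: [0.5664, -0.2525, 0.1998]
ft_force: [0.9, -0.7, -3.0]
eef_pos: [0.5668, -0.2525, 0.1996]
ft_force: [-5.4, 0.1, 0.7]
```

```bash
python3 -m crank '{"travel":[[-0.01,0.0006,0],[-0.018,0.001,0],[-0.018,0.001,0],[-0.018,0.001,-0.02],[-0.018,0.001,-0.04],[-0.018,0.001,-0.06],[-0.018,0.001,-0.068],[-0.018,0.001,-0.068]],"turn":[0,0,0,0,0,0,0,0]}' | grep -E "eef|ft"
for i in 1 2; do python3 -m crank '{"travel":[[0,0,-0.004],[0,0,-0.004],[0,0,-0.004]],"turn":[0,0,0]}' | grep -E "eef|ft"; done
```

```text
eef_pos: [0.5634, -0.2523, 0.1826]
ft_force: [-0.2, -0.1, -4.4]
eef_pos: [0.5635, -0.2524, 0.182]
ft_force: [0.5, -0.3, -2.6]
eef_pos: [0.5637, -0.2524, 0.1814]
ft_force: [-0.9, 1.1, 4.5]
```

```bash
python3 -m crank '{"travel":[[0,0,0],[0,0,0],[0,0,0],[0,0,0],[0,0,0.04],[0,0,0.16],[0,0,0.32],[0,0.2,0.32],[0,0.4,0.32],[0,0.6,0.32],[0,0.8,0.32],[0,1,0.32]],"turn":[0,0,0,0,0,0,0,0,0,0,0,0]}' 0.5
python3 -m crank '{"travel":[[-0.08,0.2,0],[-0.16,0.4,0],[-0.24,0.6,0],[-0.32,0.8,0],[-0.4,1,0],[-0.4,1,0],[-0.4,1,0]],"turn":[0,0,0,0,0,0,0]}'
python3 - <<'E'
from h import *
a=get_image("top")[:,:,::-1];b=get_image("scene")[:,:,::-1]; cv2.imwrite("pics/top2.png",a);cv2.imwrite("pics/scene2.png",b)
a0=cv2.imread("pics/top0.png");b0=cv2.imread("pics/scene0.png")
for n,i0,i1,w in(("A top",a0,a,(190,200,40,30)),("B top",a0,a,(180,262,40,30)),("A scene",b0,b,(345,305,35,75)),("B scene",b0,b,(418,288,35,70))):
    x,y,W,H=w; print(n,cv2.absdiff(i0[y:y+H,x:x+W],i1[y:y+H,x:x+W]).mean())
cv2.imwrite("pics/c3.png",np.vstack([crop(a,170,180,350,130,2),crop(b,180,100,350,160,2)]))
E
```

```text
time_s: 20.8
eef_pos: [0.5635, -0.0008, 0.2618]
orientation: [[0.061, 0.998, 0.001], [0.998, -0.061, -0.0], [0.0, 0.001, -1.0]]
ft_force: [-0.4, -0.3, -0.7]
grip_width: 0.0461
grip_force: 0.0
time_s: 21.68
eef_pos: [0.4637, 0.2474, 0.2613]
orientation: [[0.06, 0.998, 0.001], [0.998, -0.06, -0.0], [-0.0, 0.001, -1.0]]
ft_force: [-0.6, -0.0, -0.1]
grip_width: 0.046
grip_force: 0.0
A top 32.378055555555555
B top 51.54527777777778
A scene 5.480507936507936
B scene 27.738231292517007
```

View pics/c3.png

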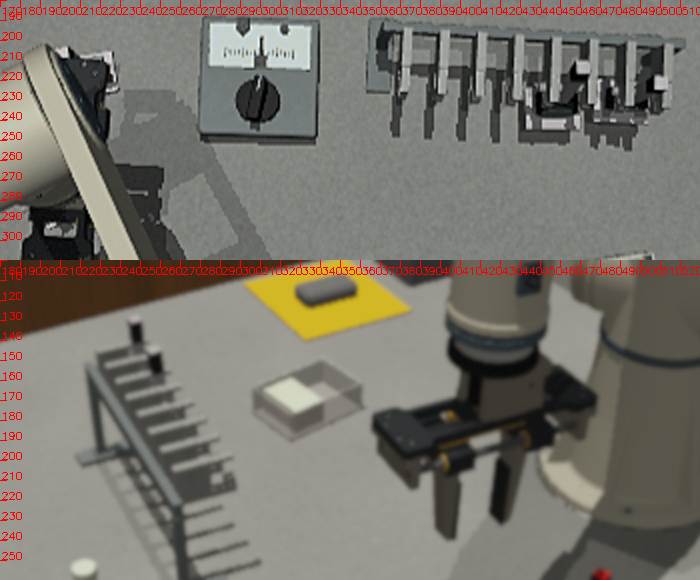

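C now hangs on hook 1, with its stem top at (460,215). The large change at B in the scene view needs a look, because it may have been knocked.

Run:
```python
from h import *
b=cv2.imread("pics/scene2.png");b0=cv2.imread("pics/scene0.png")
cv2.imwrite("pics/c4.png",np.hstack([crop(b0,340,280,130,110,3),crop(b,340,280,130,110,3)]))
```

```text
(no output)
```

View pics/c4.png

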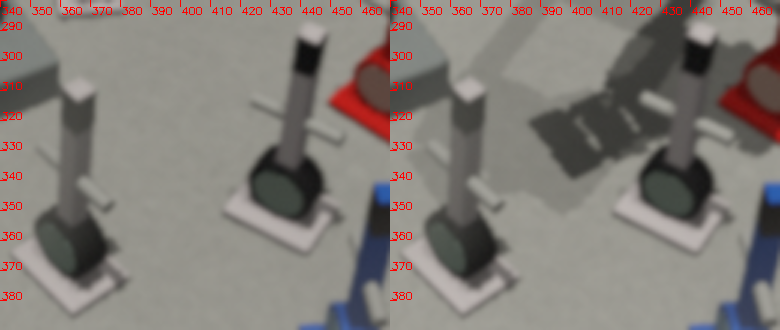

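Only a shadow: A and B have not moved. I'll pick B.

```bash
python3 -m crank '{"travel":[[-0.03,0.15,0],[-0.072,0.31,0],[-0.072,0.31,0],[-0.072,0.31,0],[-0.072,0.31,0],[-0.072,0.31,-0.16],[-0.072,0.31,-0.32],[-0.072,0.31,-0.46],[-0.072,0.31,-0.505],[-0.072,0.31,-0.505]],"turn":[0.05,0.1,0.15,0.166,0.166,0.166,0.166,0.166,0.166,0.166]}'
python3 -m crank '{"travel":[[0,0,0],[0,0,0],[0,0,0],[0,0,0],[0,0,0],[0,0,0]],"turn":[0,0,0,0,0,0]}' 0 40
```

```text
time_s: 23.02
eef_pos: [0.4458, 0.3247, 0.1346]
orientation: [[-0.444, 0.896, -0.001], [0.896, 0.444, -0.0], [-0.0, -0.001, -1.0]]
ft_force: [0.2, 0.0, 0.0]
grip_width: 0.046
grip_force: 0.0
time_s: 23.78
eef_pos: [0.4457, 0.3254, 0.1351]
orientation: [[-0.445, 0.896, 0.0], [0.896, 0.445, 0.0], [0.0, 0.001, -1.0]]
ft_force: [-1.2, 0.1, 6.3]
grip_width: 0.014
grip_force: 40.0
```

```bash
python3 -m crank '{"travel":[[0,0,0.12],[0,0,0.24],[0,-0.12,0.34],[0,-0.28,0.34],[0,-0.44,0.34],[0,-0.6,0.34],[0,-0.76,0.34],[0,-0.9,0.34],[0,-1,0.34],[0,-1,0.34]],"turn":[0,0,-0.03,-0.06,-0.09,-0.12,-0.15,-0.166,-0.166,-0.166]}'
python3 -m crank '{"travel":[[0,-0.18,0],[0,-0.36,0],[0.06,-0.54,0],[0.12,-0.72,0],[0.2,-0.88,-0.04],[0.252,-0.976,-0.082],[0.252,-0.976,-0.082],[0.252,-0.976,-0.082],[0.252,-0.976,-0.082]],"turn":[0,0,0,0,0,0,0,0,0]}'
```

```text
time_s: 25.02
eef_pos: [0.4448, 0.0738, 0.219]
orientation: [[0.063, 0.998, -0.001], [0.998, -0.063, -0.0], [-0.001, -0.001, -1.0]]
ft_force: [0.2, 1.1, -3.7]
grip_width: 0.0139
grip_force: 40.0
time_s: 26.15
eef_pos: [0.5083, -0.1678, 0.1993]
orientation: [[0.059, 0.998, -0.0], [0.998, -0.059, 0.0], [0.0, -0.0, -1.0]]
ft_force: [-0.4, -0.6, -3.6]
grip_width: 0.0138
grip_force: 40.0
```

```bash
python3 -m crank '{"travel":[[0.05,-0.003,0],[0.1,-0.006,0],[0.15,-0.009,0],[0.2,-0.012,0],[0.22,-0.0135,0],[0.24,-0.0147,0],[0.24,-0.0147,0],[0.24,-0.0147,0]],"turn":[0,0,0,0,0,0,0,0]}' | grep -vE "or|time"
for i in 1 2 3; do python3 -m crank '{"travel":[[0.006,-0.0004,0],[0.006,-0.0004,0],[0.006,-0.0004,0]],"turn":[0,0,0]}' | grep -E "eef|ft"; done
```

```text
eef_pos: [0.5681, -0.1725, 0.199]
grip_width: 0.0138
eef_pos: [0.5699, -0.1726, 0.1991]
ft_force: [0.3, 0.3, -3.5]
eef_pos: [0.5713, -0.1727, 0.199]
ft_force: [-2.3, -0.2, -3.2]
eef_pos: [0.5716, -0.1727, 0.1988]
ft_force: [-6.3, 0.7, -0.8]
```

```bash
python3 -m crank '{"travel":[[-0.01,0.0006,0],[-0.019,0.001,0],[-0.019,0.001,0],[-0.019,0.001,-0.02],[-0.019,0.001,-0.04],[-0.019,0.001,-0.06],[-0.019,0.001,-0.066],[-0.019,0.001,-0.066]],"turn":[0,0,0,0,0,0,0,0]}' | grep -E "eef|ft"
for i in 1 2; do python3 -m crank '{"travel":[[0,0,-0.004],[0,0,-0.004],[0,0,-0.004]],"turn":[0,0,0]}' | grep -E "eef|ft|wid"; done
```

```text
eef_pos: [0.5682, -0.1726, 0.1824]
ft_force: [0.0, 0.2, -4.5]
eef_pos: [0.5683, -0.1726, 0.1817]
ft_force: [0.2, -0.9, -4.4]
grip_width: 0.0139
eef_pos: [0.5684, -0.1726, 0.1813]
ft_force: [-1.8, 1.5, 6.2]
grip_width: 0.0141
```

```bash
python3 -m crank '{"travel":[[0,0,0],[0,0,0],[0,0,0],[0,0,0],[0,0,0.04],[0,0,0.16],[0,0,0.32],[0,0.2,0.32],[0,0.4,0.32],[0,0.6,0.32],[0,0.8,0.32],[0,1,0.32]],"turn":[0,0,0,0,0,0,0,0,0,0,0,0]}' 0.5
python3 - <<'E'
from h import *
a=get_image("top")[:,:,::-1];b=get_image("scene")[:,:,::-1]; cv2.imwrite("pics/top3.png",a);cv2.imwrite("pics/scene3.png",b)
a0=cv2.imread("pics/top0.png");b0=cv2.imread("pics/scene0.png")
for n,i0,i1,w in(("A top",a0,a,(190,200,40,30)),("A scene",b0,b,(345,305,35,75))):
    x,y,W,H=w; print(n,cv2.absdiff(i0[y:y+H,x:x+W],i1[y:y+H,x:x+W]).mean())
E
```

```text
time_s: 31.52
eef_pos: [0.5683, 0.0791, 0.2615]
orientation: [[0.061, 0.998, 0.001], [0.998, -0.061, 0.0], [0.0, 0.001, -1.0]]
ft_force: [-1.0, -0.2, 0.4]
grip_width: 0.0457
grip_force: 0.0
A top 2.513888888888889
A scene 2.230095238095238
```

A is unmoved, so I'll pick it.

```bash
python3 -m crank '{"travel":[[0.03,0.2,0],[0.06,0.4,0],[0.09,0.6,0],[0.108,0.8,0],[0.108,0.874,0],[0.108,0.874,0],[0.108,0.874,-0.16],[0.108,0.874,-0.32],[0.108,0.874,-0.46],[0.108,0.874,-0.504],[0.108,0.874,-0.504]],"turn":[0.02,0.04,0.066,0.066,0.066,0.066,0.066,0.066,0.066,0.066,0.066]}'
python3 -m crank '{"travel":[[0,0,0],[0,0,0],[0,0,0],[0,0,0],[0,0,0],[0,0,0]],"turn":[0,0,0,0,0,0]}' 0 40
```

```text
time_s: 33.0
eef_pos: [0.5954, 0.2948, 0.1348]
orientation: [[-0.145, 0.989, -0.0], [0.989, 0.145, -0.0], [-0.0, -0.001, -1.0]]
ft_force: [-0.1, 0.3, 0.2]
grip_width: 0.0461
grip_force: 0.0
time_s: 33.75
eef_pos: [0.5953, 0.2962, 0.1352]
orientation: [[-0.146, 0.989, 0.0], [0.989, 0.146, 0.0], [0.0, 0.0, -1.0]]
ft_force: [-1.7, -0.1, 5.8]
grip_width: 0.0136
grip_force: 40.0
```

```bash
python3 -m crank '{"travel":[[0,0,0.14],[0,0,0.28],[0,0,0.42],[-0.05,-0.1,0.5],[-0.12,-0.25,0.5],[-0.2,-0.4,0.5],[-0.27,-0.56,0.5],[-0.328,-0.72,0.5],[-0.328,-0.88,0.5],[-0.328,-1,0.5],[-0.328,-1,0.5],[-0.328,-1,0.5]],"turn":[0,0,0,-0.02,-0.04,-0.066,-0.066,-0.066,-0.066,-0.066,-0.066,-0.066]}'
python3 -m crank '{"travel":[[0,-0.14,0],[0,-0.28,0],[0,-0.42,0],[0,-0.52,0],[0,-0.541,-0.1],[0,-0.541,-0.2],[0,-0.541,-0.242],[0,-0.541,-0.242],[0,-0.541,-0.242]],"turn":[0,0,0,0,0,0,0,0,0]}'
```

```text
time_s: 35.25
eef_pos: [0.513, 0.0462, 0.2592]
orientation: [[0.061, 0.998, -0.001], [0.998, -0.061, 0.0], [0.0, -0.001, -1.0]]
ft_force: [-0.1, 0.7, -2.4]
grip_width: 0.0137
grip_force: 40.0
time_s: 36.38
eef_pos: [0.5139, -0.089, 0.1999]
orientation: [[0.06, 0.998, 0.001], [0.998, -0.06, -0.0], [-0.0, 0.001, -1.0]]
ft_force: [-0.5, -1.3, -3.4]
grip_width: 0.0138
grip_force: 40.0
```

```bash
python3 -m crank '{"travel":[[0.05,-0.003,0],[0.1,-0.006,0],[0.15,-0.009,0],[0.2,-0.012,0],[0.22,-0.0135,0],[0.24,-0.0147,0],[0.24,-0.0147,0],[0.24,-0.0147,0]],"turn":[0,0,0,0,0,0,0,0]}' | grep -vE "or|time"
for i in 1 2 3; do python3 -m crank '{"travel":[[0.006,-0.0004,0],[0.006,-0.0004,0],[0.006,-0.0004,0]],"turn":[0,0,0]}' | grep -E "eef|ft"; done
```

```text
eef_pos: [0.5729, -0.093, 0.199]
grip_width: 0.0141
eef_pos: [0.5747, -0.0931, 0.1991]
ft_force: [0.1, 0.3, -2.9]
eef_pos: [0.576, -0.0932, 0.199]
ft_force: [-0.8, -0.4, -2.3]
eef_pos: [0.5763, -0.0932, 0.1988]
ft_force: [-5.2, -0.3, -0.3]
```

```bash
python3 -m crank '{"travel":[[-0.01,0.0006,0],[-0.019,0.001,0],[-0.019,0.001,0],[-0.019,0.001,-0.02],[-0.019,0.001,-0.04],[-0.019,0.001,-0.06],[-0.019,0.001,-0.066],[-0.019,0.001,-0.066]],"turn":[0,0,0,0,0,0,0,0]}' | grep -E "eef|ft"
for i in 1 2; do python3 -m crank '{"travel":[[0,0,-0.004],[0,0,-0.004],[0,0,-0.004]],"turn":[0,0,0]}' | grep -E "eef|ft|wid"; done
```

```text
eef_pos: [0.5729, -0.093, 0.1824]
ft_force: [-0.3, 0.1, -2.8]
eef_pos: [0.573, -0.093, 0.1817]
ft_force: [-0.1, -0.6, -2.7]
grip_width: 0.0136
eef_pos: [0.5732, -0.093, 0.181]
ft_force: [-1.2, 0.2, 4.2]
grip_width: 0.0138
```

```bash
python3 -m crank '{"travel":[[0,0,0],[0,0,0],[0,0,0],[0,0,0],[0,0,0.04],[0,0,0.16],[0,0,0.32],[-0.05,0.2,0.32],[-0.1,0.4,0.32],[-0.2,0.6,0.32],[-0.3,0.8,0.32],[-0.4,1,0.32]],"turn":[0,0,0,0,0,0,0,0,0,0,0,0]}' 0.5
python3 -m crank '{"travel":[[0,0.2,0],[0,0.4,0],[0,0.4,0],[0,0.4,0],[0,0.4,0]],"turn":[0,0,0,0,0]}'|head -2
python3 - <<'E'
from h import *
a=get_image("top")[:,:,::-1];b=get_image("scene")[:,:,::-1]; cv2.imwrite("pics/top4.png",a);cv2.imwrite("pics/scene4.png",b)
cv2.imwrite("pics/c5.png",np.vstack([np.hstack([crop(a,260,182,80,76,5),crop(b,270,255,80,76,5)]),crop(a,350,185,160,66,5)[:220]]))
E
```

```text
time_s: 41.75
eef_pos: [0.4722, 0.1584, 0.2615]
orientation: [[0.061, 0.998, 0.001], [0.998, -0.061, 0.0], [0.001, 0.001, -1.0]]
ft_force: [0.5, 0.6, 0.0]
grip_width: 0.0457
grip_force: 0.0
time_s: 42.38
eef_pos: [0.4731, 0.2558, 0.2608]
```

View pics/c5.png

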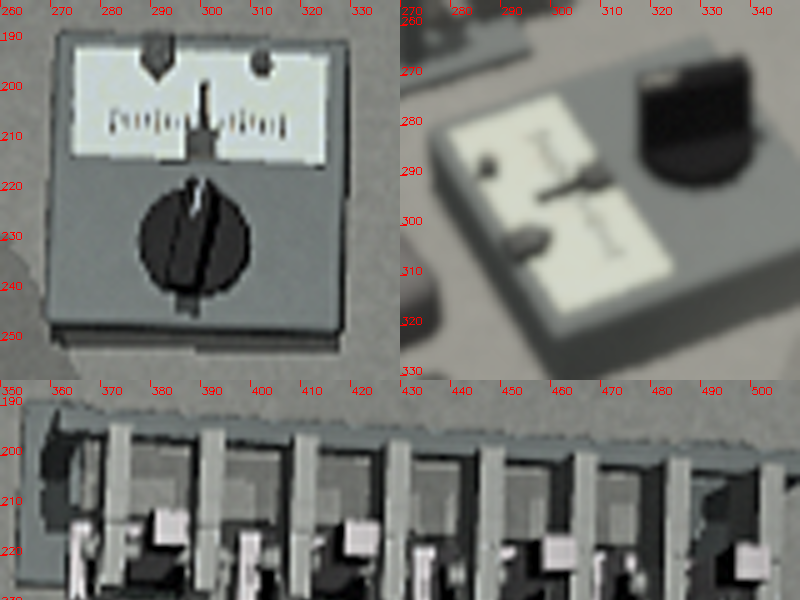

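All four hang, with stem tops at (383,214), (422,217), (459,220) and (498,222), each inside its own hook pair. On the focus unit the arrow's point is at about (291,198), the needle at about (300.5,200) and the knob disc centre at about (298.6,230). I'll measure these at sub-pixel level.

```bash
cat > f.py <<'E'
from h import *
import sys
def cen(g,v,u0,u1,bg=None):
    r=g[v,u0:u1+1].astype(float); b=np.median(np.sort(g[v,275:325])[-20:]); w=np.clip(b-r-25,0,None)
    return (w*np.arange(u0,u1+1)).sum()/w.sum(), w.sum()
def unit(g=None):
    # corners of unit's top (z=.04)
    q=np.array([(60,33),(350,40),(340,330),(48,325)])/5-.4+[260,182]
    W=np.array([onz("top",*p,.04)[:2] for p in q]); c=W.mean(0)
    ey=(W[0]-W[1]+W[3]-W[2]); ex=(W[0]-W[3]+W[1]-W[2]); 
    y1=np.arctan2(-ey[0],ey[1]); y2=np.arctan2(ex[1],ex[0]); return c,(y1+y2)/2,W,(y1,y2)
def measure(im,needle):
    g=cv2.cvtColor(im,cv2.COLOR_BGR2GRAY); c,yaw,_,_=unit(); e=np.array([-np.sin(yaw),np.cos(yaw)])
    out={}
    for n,vs,u0,u1 in(("mark",range(190,198),285,296),("needle",range(199,206),*needle)):
        P=[]
        for v in vs:
            u,w=cen(g,v,u0,u1); P.append([u,v,w,(onz("top",u,v,.046)[:2]-c)@e*1000])
        P=np.array(P); print(n,np.round(P,2).tolist()); out[n]=np.average(P[:,3],weights=P[:,2])
    print({k:round(v,2) for k,v in out.items()},"to go mm",round(out["mark"]-out["needle"],2)); return out
E
python3 - <<'E'
from f import *
c,yaw,W,ys=unit(); print("unit",np.round(c,4),np.degrees(ys),"sides",[round(float(np.linalg.norm(W[i]-W[i-1])),4) for i in range(4)])
print("knob axis",np.round(onz("top",298.6,230,.052),4))
# bar: top face ends at z=.087
im=cv2.imread("pics/top4.png"); measure(im,(296,306))
g=cv2.cvtColor(im,cv2.COLOR_BGR2GRAY); print(g[189:207,284:312])
E
```

```text
unit [0.5893 0.0893] [-1.09334981 -1.80798971] sides [0.1391, 0.1376, 0.1381, 0.1371]
knob axis [0.5591 0.0908 0.052 ]
mark [[292.83, 190.0, 76.0, 17.55], [291.64, 191.0, 313.0, 20.28], [291.3, 192.0, 729.0, 21.01], [291.03, 193.0, 797.0, 21.57], [291.15, 194.0, 769.5, 21.2], [291.17, 195.0, 638.5, 21.07], [291.03, 196.0, 428.0, 21.33], [290.97, 197.0, 208.0, 21.4]]
needle [[300.32, 199.0, 244.0, -0.78], [300.17, 200.0, 189.0, -0.51], [300.18, 201.0, 195.0, -0.61], [300.19, 202.0, 193.0, -0.71], [300.2, 203.0, 200.0, -0.8], [300.21, 204.0, 227.5, -0.9], [300.51, 205.0, 391.5, -1.68]]
{'mark': np.float64(21.1), 'needle': np.float64(-0.95)} to go mm 22.05
[[105 104 102 102  85  76  77  78  79  77  45 100  95  89  86 100  98  95
   94  90  90  80  98  95  96  97  99  99]
 [107 110 110 115  99  80  82  91  84  83  40 117 113 109 112 113 113 110
  109 105 105 103 103 104 101 103 104 104]
 [152 152 154 162 114  76  88  96  81  83  45 141 133 140 141 125 127 127
  129 128 130 131 119 119 120 122 130 115]
 [215 215 219 231 124  77  92  80  79  97  48 198 186 194 196 175 176 175
  182 182 181
[... 968 characters left out ...]
204 205 205 205 205 206 206 206 205 206 205 205 203 204 210 228  22 147
  215 210 205 205 207 207 205 205 205 205]
 [207 206 206 206 205 208 207 208 206 205 207 206 205 205 211 229  26 146
  215 209 206 206 207 208 208 204 205 205]
 [210 210 206 208 207 211 209 192 208 207 206 206 205 209 214 213  23 145
  217 209 208 208 207 209 191 208 206 205]
 [194 193 212 187 213 180 214 153 209 192 208 209 210 189 219 178  20 131
  217 211 209 209 187 212 153 209 192 207]
 [156 154 214 141 216 101 216 149 216 138 213 195 216 124 221 183  24  85
  221 213 193 214 140 215 159 214 148 211]
 [178 153 214 144 215 123 218 134 218  97 213 156 222  76 217 174  34  77
  229 201 156 213 138 218 128 215 137 218]]
```

The pointer must go about 21.9 mm in +y, which is roughly +2.19 rad. I'll position over the knob at (0.559,0.0905) with the fingers across the bar.

```bash
python3 -m crank '{"travel":[[0.05,-0.1,0],[0.1,-0.2,0],[0.15,-0.3,0],[0.2,-0.4,0],[0.25,-0.5,0],[0.3,-0.6,0],[0.344,-0.668,0],[0.344,-0.668,0],[0.344,-0.668,0],[0.344,-0.668,0],[0.344,-0.668,0],[0.344,-0.668,0]],"turn":[-0.05,-0.1,-0.15,-0.2,-0.25,-0.3,-0.35,-0.4,-0.45,-0.5,-0.514,-0.514]}' 0.5 25
python3 -m crank '{"travel":[[0,0,0],[0,0,0]],"turn":[0,0]}'; python3 -c "
from bench import *;print(read_state()['qpos'])"
```

```text
time_s: 43.98
eef_pos: [0.5589, 0.0892, 0.2607]
orientation: [[0.994, -0.105, 0.0], [-0.105, -0.994, -0.0], [0.0, 0.0, -1.0]]
ft_force: [0.1, 0.5, 0.5]
grip_width: 0.0455
grip_force: 0.0
time_s: 44.22
eef_pos: [0.5589, 0.0898, 0.2606]
orientation: [[0.995, -0.104, -0.0], [-0.104, -0.995, -0.0], [-0.0, 0.0, -1.0]]
ft_force: [0.7, 0.4, -0.5]
grip_width: 0.0459
grip_force: 0.0
[ 1.56613118e-01  2.19801051e-01  1.70998443e+00 -1.55146039e-05
  1.21182535e+00  1.83149484e+00]
```

```bash
python3 -m crank '{"travel":[[0,0.002,-0.15],[0,0.002,-0.3],[0,0.002,-0.45],[0,0.002,-0.6],[0,0.002,-0.7],[0,0.002,-0.76],[0,0.002,-0.806],[0,0.002,-0.806],[0,0.002,-0.806]],"turn":[0,0,0,0,0,0,0,0,0]}' 0.5 25
python3 -m crank '{"travel":[[0,0,0],[0,0,0],[0,0,0],[0,0,0],[0,0,0],[0,0,0]],"turn":[0,0,0,0,0,0]}' 0 25;  python3 -c "
from bench import *;print(read_state()['moment'])"
```

```text
time_s: 45.35
eef_pos: [0.5596, 0.0906, 0.0598]
orientation: [[0.995, -0.104, 0.001], [-0.104, -0.995, 0.0], [0.001, -0.0, -1.0]]
ft_force: [-0.0, -0.4, -0.3]
grip_width: 0.0463
grip_force: 0.0
time_s: 46.1
eef_pos: [0.5592, 0.0903, 0.0593]
orientation: [[0.995, -0.104, 0.0], [-0.104, -0.995, -0.0], [0.0, 0.0, -1.0]]
ft_force: [0.4, -2.4, 3.4]
grip_width: 0.0137
grip_force: 24.9
[-0.57942918  0.04123581  0.04640217]
```

```bash
python3 -m crank '{"travel":[[0,0,0],[0,0,0],[0,0,0],[0,0,0],[0,0,0],[0,0,0],[0,0,0],[0,0,0],[0,0,0]],"turn":[0.03,0.06,0.09,0.12,0.15,0.18,0.21,0.222,0.222]}' | tail -5
python3 -m crank '{"travel":[[0,0,0],[0,0,0],[0,0,0],[0,0,0],[0,0,0],[0,0,0],[0,0,0],[0,0,0],[0,0,0]],"turn":[0.03,0.06,0.09,0.12,0.15,0.18,0.21,0.222,0.222]}'| tail -5
python3 - <<'E'
from h import *
a=get_image("top")[:,:,::-1];b=get_image("scene")[:,:,::-1];cv2.imwrite("pics/top5.png",a);cv2.imwrite("pics/scene5.png",b)
cv2.imwrite("pics/c6.png",np.hstack([crop(a,260,182,80,76,5),crop(b,270,255,80,76,5)]))
E
```

```text
eef_pos: [0.5592, 0.0902, 0.0593]
orientation: [[0.829, 0.559, 0.0], [0.559, -0.829, -0.0], [0.0, 0.001, -1.0]]
ft_force: [0.5, -4.0, 5.4]
grip_width: 0.0139
grip_force: 24.9
eef_pos: [0.5593, 0.0902, 0.0593]
orientation: [[0.278, 0.961, 0.001], [0.961, -0.278, -0.0], [-0.0, 0.001, -1.0]]
ft_force: [0.7, -5.5, 4.7]
grip_width: 0.0137
grip_force: 24.9
```

View pics/c6.png

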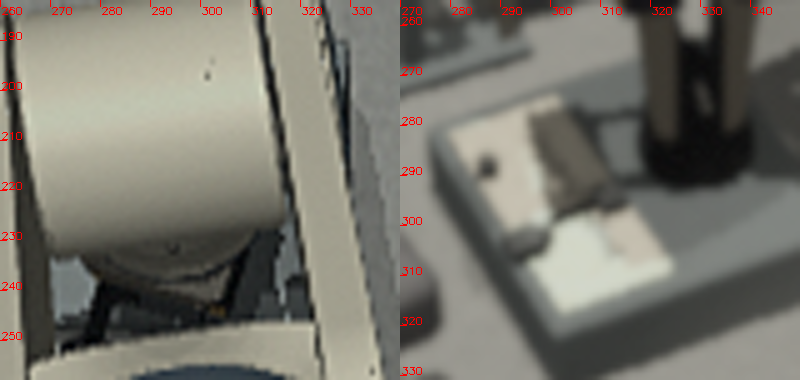

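The pointer has moved toward the arrow. The arm hides the top view, so I'll turn a bit less than the remainder, back off and measure.

```bash
python3 -m crank '{"travel":[[0,0,0],[0,0,0],[0,0,0],[0,0,0],[0,0,0],[0,0,0],[0,0,0],[0,0,0],[0,0,0]],"turn":[0.03,0.06,0.09,0.12,0.15,0.18,0.211,0.211,0.211]}' | tail -5
python3 -m crank '{"travel":[[0,0,0],[0,0,0],[0,0,0],[0,0,0.02],[0,0,0.1],[0,0,0.25],[0,0,0.45],[-0.1,0.2,0.6],[-0.2,0.4,0.6],[-0.3,0.6,0.6],[-0.4,0.8,0.6],[-0.4,0.8,0.6]],"turn":[0,0,0,0,0,0,0,0,0,0,0,0]}' 0.5 | head -2
python3 - <<'E'
from f import *
a=get_image("top")[:,:,::-1];cv2.imwrite("pics/top6.png",a)
g=cv2.cvtColor(a,cv2.COLOR_BGR2GRAY);print(g[189:207,284:304]);measure(a,(286,297))
E
```

```text
eef_pos: [0.5594, 0.0902, 0.0593]
orientation: [[-0.372, 0.928, 0.001], [0.928, 0.372, -0.0], [-0.001, 0.001, -1.0]]
ft_force: [1.0, -4.5, 3.5]
grip_width: 0.0137
grip_force: 24.9
time_s: 51.08
eef_pos: [0.4574, 0.2932, 0.2095]
[[104 103 102 104  86  76  77  77  77  79  45  99  96  88  85 101  97  95
   94  91]
 [108 110 109 114  98  79  80  88  83  82  40 116 113 111 110 113 113 111
  108 104]
 [152 151 154 162 113  76  87  96  83  81  44 140 132 139 141 125 125 125
  130 129]
 [213 214 218 229 121  77  93  80  82  97  48 197 185 195 195 175 175 174
  183 180]
 [205 208 209 224  68  73  82  89  80 107  38 225 215 209 208 210 211 213
  211 210]
 [204 205 208 223  84  66  82  95  81  63  44 220 209 206 207 207 207 206
  206 205]
 [204 203 207 215 158  78  62  82  69  46 140 215 207 204 204 205 203 205
  206 204]
 [206 203 207 208 219 163  55  54  73 145 220 211 205 205 205 204 203 206
  207 204]
 [204 205 206 205 209 222 156  30 159 221 212 206 206 205 206 204 204 206
  205 206]
 [204 203 206 207 206 213 231  51 203 215 207 204 206 207 206 204 205 203
  204 204]
 [205 203 205 205 205 
[... 504 characters left out ...]
2 221 113 180  18 215 146 213 194 215 123 215 158 213 154
  208 211]
 [178 153 214 148 203 114 177  28 213 102 219 157 218  65 217 159 215 129
  209 194]]
mark [[292.73, 190.0, 79.0, 17.79], [291.64, 191.0, 316.0, 20.29], [291.29, 192.0, 725.0, 21.04], [291.03, 193.0, 800.0, 21.57], [291.16, 194.0, 773.0, 21.17], [291.17, 195.0, 639.0, 21.07], [291.04, 196.0, 420.0, 21.3], [290.98, 197.0, 199.5, 21.36]]
needle [[291.19, 199.0, 196.0, 20.72], [291.16, 200.0, 191.0, 20.71], [291.12, 201.0, 203.0, 20.72], [291.18, 202.0, 208.0, 20.51], [291.19, 203.0, 216.0, 20.4], [291.11, 204.0, 196.5, 20.52], [291.32, 205.0, 409.0, 19.94]]
{'mark': np.float64(21.1), 'needle': np.float64(20.43)} to go mm 0.67
```

The remaining gap is about 0.5 mm, so I'll grip again and make one small turn of about +2.5°.

```bash
python3 -m crank '{"travel":[[0.1,-0.2,0],[0.2,-0.4,0],[0.3,-0.6,0],[0.4,-0.8,0],[0.4,-0.8,0],[0.4,-0.8,0],[0.4,-0.8,-0.15],[0.4,-0.8,-0.3],[0.4,-0.8,-0.45],[0.4,-0.8,-0.55],[0.4,-0.8,-0.6],[0.4,-0.8,-0.6]],"turn":[0,0,0,0,0,0,0,0,0,0,0,0]}' 0.5 25 | head -3
python3 -m crank '{"travel":[[0,0,0],[0,0,0],[0,0,0],[0,0,0],[0,0,0],[0,0,0],[0,0,0],[0,0,0],[0,0,0]],"turn":[0,0,0,0,0,0.007,0.014,0.014,0.014]}' 0 25 | tail -4
python3 -m crank '{"travel":[[0,0,0],[0,0,0],[0,0,0],[0,0,0.02],[0,0,0.1],[0,0,0.25],[0,0,0.45],[-0.1,0.2,0.6],[-0.2,0.4,0.6],[-0.3,0.6,0.6],[-0.4,0.8,0.6],[-0.4,0.8,0.6]],"turn":[0,0,0,0,0,0,0,0,0,0,0,0]}' 0.5 | head -2
python3 - <<'E'
from f import *
a=get_image("top")[:,:,::-1];b=get_image("scene")[:,:,::-1];cv2.imwrite("pics/top7.png",a);measure(a,(286,297))
g=cv2.cvtColor(a,cv2.COLOR_BGR2GRAY);print(g[195:205,286:297])
cv2.imwrite("pics/c7.png",np.vstack([np.hstack([crop(a,260,182,80,60,5),crop(b,265,262,80,60,5)]),np.hstack([crop(a,345,180,200,65,2),crop(b,210,110,200,65,2)])]))
E
```

```text
time_s: 52.62
eef_pos: [0.5584, 0.091, 0.0587]
orientation: [[-0.374, 0.927, -0.001], [0.927, 0.374, -0.0], [0.0, -0.001, -1.0]]
orientation: [[-0.414, 0.91, 0.001], [0.91, 0.414, 0.0], [-0.0, 0.001, -1.0]]
ft_force: [-1.9, 0.5, 6.6]
grip_width: 0.0138
grip_force: 25.0
time_s: 55.25
eef_pos: [0.4574, 0.2932, 0.2095]
mark [[292.88, 190.0, 76.0, 17.43], [291.65, 191.0, 317.0, 20.27], [291.27, 192.0, 718.0, 21.07], [291.03, 193.0, 797.0, 21.57], [291.17, 194.0, 770.0, 21.16], [291.17, 195.0, 637.0, 21.08], [291.05, 196.0, 419.0, 21.28], [290.86, 197.0, 232.5, 21.65]]
needle [[290.97, 199.0, 173.0, 21.25], [290.96, 200.0, 176.0, 21.18], [290.97, 201.0, 172.0, 21.08], [290.91, 202.0, 190.0, 21.16], [290.76, 203.0, 241.0, 21.42], [290.77, 204.0, 231.0, 21.33], [291.23, 205.0, 450.0, 20.15]]
{'mark': np.float64(21.11), 'needle': np.float64(20.95)} to go mm 0.16
[[207 215 158  78  63  82  68  47 141 215 207]
 [205 209 219 164  54  57  72 144 220 211 205]
 [206 205 209 226 127  29 159 223 212 207 204]
 [204 206 206 219 177  45 215 213 207 205 205]
 [204 204 205 215 175  14 192 211 206 203 204]
 [204 204 206 213 174  12 200 212 206 203 204]
 [205 203 205 216 176  14 203 212 206 205 203]
 [205 205 207 218 163   9 204 213 206 204 203]
 [206 206 210 222 125   0 198 214 205 204 205]
 [209 188 214 195 130   6 207 198 209 208 209]]
```

View pics/c7.png

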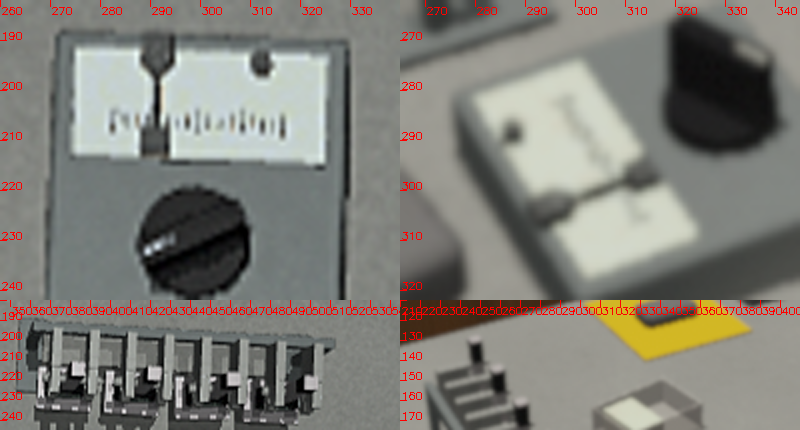

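The needle stands opposite the arrow's point, both at u≈291 in the top view, and all four carriers hang upright. The gripper is clear, so I'll hand in.

```bash
python3 -c "
from bench import *;print(job_done())"
```

```text
the job is handed in; nothing more can be done
None
```

I hung all four lens carriers upright, one per hook, then turned the focus knob until the pointer stood opposite the arrow mark (within about 0.2 mm by camera); the job was handed in at about 55 s, with no verdict returned.

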